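Put a cup away in the locking cup-warmer drawer

ROBOT

A 6-joint arm with a two-finger parallel gripper is mounted at the origin on a cart in front of the work surface, level with it; the furniture and walls round the work are solid. World frame = base frame: x ahead of the robot, y to its left, z up, the work surface at z = 0. Lengths are in m, angles in degrees, forces in N, time in s.
With the tool pointing down it reaches from about 0.3 to 0.875 m from the base axis. Payload 6.4 kg.
Tool frame: the origin (TCP) lies between the finger pads; the fingertips stand 25 mm ahead of it and the grasp point (between the pads) lies 6 mm ahead of it (tip_extent is the distance from the TCP to the fingertips, in m); z points along the fingers, y is the line along which they close (so a half turn about z gives the same grasp; the last joint's range is limited). The gripper opens to 85 mm and grips with 20 to 120 N. Pads are 22 mm wide; open, the fingers measure 114 mm over their backs; the gripper's body (76 mm by 85 mm) begins 54 mm behind the grasp point. The pads swing forward as they close: fully open they stand 13 mm farther back than shut.
Start: joints at [52.237, 10.359, 92.074, -0, 77.567, -11.82], TCP at [0.252, 0.517, 0.256] pointing down, gripper open.
Joint ranges: [-171.53, 171.53], [-51.25, 118.39], [17.06, 147.69], [-65.23, 245.23], [0, 150.52], [-178.68, 178.68]. Speed limits (degrees/s): [147.25, 147.25, 172.46, 180, 180, 180].

INTERFACE

Orientations are given as a 3x3 rotation matrix whose columns are the frame's x, y, z axes.
In Python, from station import * gives the robot as it stands. The module is installed in compiled form; this text tells all that it offers.
- The arm moves only by the tool jog_arm, never from a script. Its argument "increments" is a list of rows, each a list of 3 entries, a list of its own where there are three numbers: the shift along the tool's x, y, z scaled (see below), then the turn about the tool's z scaled (see below), then the opening, from 0 (shut) to 1 (fully open). A call has 1 to 8 rows; each row is the pose to reach, as a shift and turn from the pose commanded when the call began, along the tool's axes at that moment, turning the shorter way round; what a row does not reach only later rows make up. The controller multiplies each number of a shift by 40 cm and each number of a turn by 180 degrees. A row lasts 1/8 s, in which the tool goes at most 62.5 mm and 10.7 degrees, less where a joint would pass 70% of its speed; a pose out of reach is approached as far as the arm can. A call with a number of a shift or a turn outside -1 to 1 is refused whole. A call with a gripper value outside its range is refused whole. The fingers move at their own pace and stop on an object; "squeeze" is the grip in N (left out, the last holds). Time passes only in rows, so rows that repeat a pose let the fingers close. It gives the time, the measured TCP pose, the force, the opening and the grip force at its end, in the units of the state.
- observe(): the state, without advancing time (a new reading comes with each control period).
- get_image(name): name is "side" or "top"; returns a dict with "frame" (480x640x3 uint8, red, green, blue), "z_map" (480x640 float32, m along the optical axis (not along the pixel's ray), 0 where there is no reading), "mtx" (3x3 intrinsics, pixels), "distortion" ([k1, k2, p1, p2, k3] as OpenCV has them; the pictures are not rectified), "camera_from_world" (4x4, takes a point from world to camera coordinates). Camera axes: x right, y down, z forward; pixel columns grow to the right and rows downward; lengths in m; the calibration is good to about 2 mm. A picture is of the moment at which its call begins.
- close_job(): hands the job in; it is judged then, once.
Trained networks look in a picture, given as the dict that the camera call returned (one of the last four; its "shot" number tells which), for a name from the list of things; names that differ only in an ending like _2 or _b are one class to them, and where a whole thing is asked for, a point or a joint stands for the part that bears it (a point fixed in the world has none). Each returns a list of dicts, best first, with "conf" (0 to 1); they miss things now and then, are a little off and sometimes report something else, mostly with a low value. They report only what shows in the picture. A call takes as long as a camera call. They do not tell look-alikes from the thing itself.
- cut_out(picture, label): "mask" (480x640 bool, what is visible of it) and "box" ([centre column, centre row, width, height] in pixels, round what is visible of it).
The state is a dict: "time_s": time; "joint_pos": joint angles; "dq": joint speeds; "effort": joint torques, N m; "position": TCP position; "ee_rot": TCP orientation; "ft_force": force on the tool from outside, world axes, zero at the start; "wrist_torque": the same for the moment, N m; "grip_width": finger opening in m; "gripper_force": force on a finger pad.
Only numpy, scipy, OpenCV 4.12 (cv2) and the standard library are available. Lean on these libraries where they do the work, as an engineer would, in place of code of your own. Each camera call takes 0.05 s, during which the arm holds its last target. There are 200 camera calls.

TASK

Put the small white espresso cup that stands on the counter away in the cup warmer: pull the warmer's drawer out by its black handle until it locks open, and set the cup down upright in the tray without dropping it. Then press the red release under the hood, so that the drawer runs back fully home with the cup standing inside, and leave everything else undisturbed.

Things in the scene. Friction and masses are not known exactly. Their poses are not given: they have to be found in the camera images.
- warmer: Fixed grey countertop cup warmer with one drawer, 260 mm wide, 240 mm deep, 235 mm high, two larger white cups on its roof. Origin: counter level, middle of its front face; x points into the unit (away from the robot at yaw 0), y to its left, z up. The deck over the drawer is 102 mm high and starts at x = 0; the bay below it is open up to 92 mm.
- hood_edge (a point): Middle of the lower front edge of the dark hood over the deck: 200 to 235 mm high, full width, front edge at the warmer's x = 0.020. A gripper cannot stand upright over the red release below it: lean the tool 35 to 45 degrees, gripper body towards the robot. Also, a wall shelf hangs over the counter's rear: from world x = 0.60 back, underside at z = 0.557; keep the wrist out of it
- drawer (a joint): How far the drawer is out (m), 0 = home; slides along the warmer's -x. Pulling takes 5 N (soft-close spring) plus 40 N per m/s, and up to 5 N more near the end, where it rides over a catch. At 0.120 the catch snaps in; hard stop at 0.125. Let go there it stays at 0.120; let go earlier it runs back. Once the release is pressed it runs home by itself at about 0.1 m/s
- drawer_handle (a point): Where to grip the drawer's black bow handle: a U of 14 mm round bar, 66 mm above the counter, that sticks 52 mm out from the drawer's front panel, 54 mm wide over its two arms, which run along the warmer's x. Pinch it from above across both arms (along the warmer's y, 54 mm). This point: between the arms, 35 mm out from the panel, at bar height. The panel is 8 to 88 mm high.
- tray_floor (a point): Point on the drawer's inner floor, 22 mm above the counter; axes as the warmer's; moves with the drawer. The tray inside spans x -0.092 to +0.091 and y +-0.101 of this point, walls up to 50 mm above the counter. With the drawer locked open, x -0.092 to +0.030 is in front of the warmer's face. Another cup stands at the back right (inner_cup)
- release (a joint): How far the red release is pressed down (m), 0 = up, 0.012 = fully down; straight vertical travel. Spring: 4 N to start, 6.5 N fully down; the drawer is freed from about 0.007. It springs up again by itself. It also dips by itself when the drawer is pulled over the catch.
- release_top (a point): Centre of the top face of the red release, a flat block 28 mm (x) by 60 mm (y) on the deck, 122 mm above the counter, 20 mm behind the front face, below the hood.
- cup: White empty espresso cup to be put away, 53 mm high, 63 mm across the rim, 88 mm long with the handle, 0.12 kg. Origin: on the underside; the handle points along its -y, to y = -0.044; the bowl's axis is at x = 0, y = +0.0125. It tapers towards its foot: grasp it across the bowl along its x, about 60 mm wide 34 mm up.
- cup_center (a point): On the axis of the cup's bowl, 26.5 mm above its underside.
- inner_cup: A like cup that already stands in the tray, at the back right. Origin as cup.
- honey: Honey jar with red lid, 72 mm across, 101 mm high, bystander. Origin: underside.
- shaker: Glass shaker, 44 mm across, 90 mm high, bystander. Origin: underside.
- bell: Brass call bell, 85 mm across, 63 mm high, bystander. Origin: underside.
- muffin: Muffin on a dish, 79 mm across, 76 mm high, bystander. Origin: underside.
Things that resemble listed ones, but are neither listed nor needed, are in the scene too. What is shaped like the cup but blue is not meant.

How it is judged (in metres and radians):
On the way, in this order (a step that is already met when the one before it is completed fails the run):
1. the drawer is locked open and let go (value of joint drawer above 0.115 m and contact force between the fingers and anything else below 0.1 N), for 0.3 s.
2. the cup stands upright in the locked-open drawer, let go (all of step 1 and x of cup_center in the frame of tray_floor between -0.075 and 0.075 m and y of cup_center in the frame of tray_floor between -0.085 and 0.085 m and z of cup_center in the frame of tray_floor between 0.015 and 0.036 m and angle between cup's own z axis and vertical below 0.15 rad), for 0.3 s.
3. the release is pressed with the cup in the drawer (value of joint release above 0.005 m and x of cup_center in the frame of tray_floor between -0.075 and 0.075 m and y of cup_center in the frame of tray_floor between -0.085 and 0.085 m and z of cup_center in the frame of tray_floor between 0.015 and 0.036 m and angle between cup's own z axis and vertical below 0.15 rad).
At the end, for the whole second after the job is handed in: The drawer is home within 4 mm, the release is up again, the cup stands upright (within 0.15 rad) and at rest on the tray's floor, its axis within 75 mm (x) and 85 mm (y) of the tray's middle; the inner cup is upright too (value of joint drawer below 0.004 m and value of joint release below 0.002 m and x of cup_center in the frame of tray_floor between -0.075 and 0.075 m and y of cup_center in the frame of tray_floor between -0.085 and 0.085 m and z of cup_center in the frame of tray_floor between 0.015 and 0.036 m and angle between each of cup, inner_cup's own z axis and vertical below 0.15 rad and linear speed of cup below 0.03 m/s); the robot touches nothing.
It fails at once if a cup is tipped over (angle between cup's own z axis and vertical above 0.8 rad or angle between inner_cup's own z axis and vertical above 0.5 rad).
It fails at once if the cup is dropped (it falls faster than 0.6 m/s, untouched) (linear speed of cup above 0.6 m/s and contact force between the fingers and cup below 0.1 N).
It fails at once if a bystander (honey jar, shaker, bell or muffin) is moved more than 25 mm (distance of any of honey, shaker, bell, muffin from where it was at the start of the episode above 0.025 m).
It also fails if it takes over 67 s, if anything falls off the work surface, if the arm or the gripper's body presses on something with over 40 N, if the wrist force passes 120 N, or if a joint passes its speed limit or range.

## Working session

There is one attempt and no reset: what is moved stays moved. The work goes in short steps, Python scripts to look and compute and a tool call to move; the robot and the scene stay as the last step left them, time stands still between calls to the robot, and variables do not carry over. Pictures are saved under pics/ and viewed, at most 10 in all, crops included, and the job is handed in when it is done.

Besides the shell and the picture viewer there is one more tool, called after "Call:" in YAML: its name, and indented under it one key for each argument. jog_arm: Moves the arm, as the interface text tells. Its arguments: {"type":"object","properties":{"increments":{"type":"array"},"squeeze":{"type":"number"}},"required":["increments"]}

```bash
mkdir -p pics; cat > h.py <<'E'
from station import *
import numpy as np, cv2
def cloud(p, mask=None):
    z=p["z_map"]; m=(z>0) if mask is None else (mask&(z>0))
    v,u=np.nonzero(m); d=z[v,u]
    n=cv2.undistortPoints(np.c_[u,v].astype(np.float64)[:,None],np.array(p["mtx"]),np.array(p["distortion"]))[:,0]
    c=np.c_[n*d[:,None],d]; T=np.linalg.inv(np.array(p["camera_from_world"]))
    return c@T[:3,:3].T+T[:3,3], np.c_[u,v]
def pm(name): 
    p=get_image(name); return p
def save(p,f): cv2.imwrite("pics/"+f,p["frame"][:,:,::-1])
def inc(o,target,ang=0,T=None):
    """shift in jog units to world target"""
    R=np.array(o["ee_rot"]); return R.T@(np.array(target)-np.array(o["position"]))/0.4
E
python3 - <<'E'
from h import *
o=observe(); print(o)
for n in ("side","top"):
    p=get_image(n); save(p,n+"0.png")
    T=np.linalg.inv(np.array(p["camera_from_world"])); print(n,"cam",T[:3,3].round(3),"fwd",T[:3,2].round(3))
    for l in ("warmer","drawer","release","cup","inner_cup","honey","shaker","bell","muffin"):
        for r in cut_out(p,l)[:4]:
            X,_=cloud(p,r["mask"]); 
            if len(X)==0: continue
            c=p["frame"][r["mask"]].mean(0).round()
            print(n,l,round(r["conf"],2),np.round(r["box"]),"med",np.median(X,0).round(3),"lo",np.percentile(X,2,axis=0).round(3),"hi",np.percentile(X,98,axis=0).round(3),c)
E
```

```text
{'time_s': 0.0, 'joint_pos': array([ 5.22374466e+01,  1.04025631e+01,  9.21334144e+01,  2.17953442e-03,
        7.75657310e+01, -1.18209825e+01]), 'dq': array([ 0.00113819,  0.1232616 , -0.06430051,  0.07155419,  0.02812316,
        0.04967649]), 'effort': array([ 1.76250622e-03, -4.44876873e+01, -3.51337123e+01, -1.78186465e-04,
        9.17329366e-03, -6.02221590e-06]), 'position': array([0.25119724, 0.51665768, 0.2553627 ]), 'ee_rot': array([[-8.99236800e-01,  4.37460777e-01, -1.11645053e-03],
       [ 4.37462019e-01,  8.99235829e-01, -1.38060313e-03],
       [ 3.99992602e-04, -1.72989384e-03, -9.99998424e-01]]), 'ft_force': array([0.1707667 , 0.40176253, 0.17683438]), 'wrist_torque': array([ 0.00364825, -0.00624104, -0.02245231]), 'gripper_force': 0.0, 'grip_width': 0.0856007872425077}
side cam [0.11  1.254 0.946] fwd [ 0.305 -0.799 -0.518]
side warmer 0.91 [285. 209. 115. 127.] med [ 0.703 -0.027  0.116] lo [ 0.584 -0.225  0.017] hi [0.848 0.034 0.294] [82. 80. 72.]
side drawer 0.82 [320. 240.  43.  60.] med [ 0.598 -0.072  0.064] lo [ 0.547 -0.213  0.016] hi [0.653 0.033 0.092]
[... 2790 characters left out ...]
 0.07 ] lo [ 0.55  -0.206  0.011] hi [0.629 0.025 0.091] [58. 53. 48.]
top shaker 0.76 [157. 264.  24.  16.] med [0.596 0.473 0.056] lo [ 0.581  0.462 -0.004] hi [0.625 0.503 0.09 ] [92. 86. 74.]
top shaker 0.31 [161. 312.  25.  30.] med [0.453 0.473 0.036] lo [0.418 0.445 0.003] hi [0.491 0.512 0.06 ] [100.  72.  30.]
top bell 0.77 [158. 313.  25.  28.] med [0.453 0.473 0.036] lo [0.418 0.445 0.004] hi [0.49 0.51 0.06] [100.  72.  30.]
top bell 0.26 [355. 255.  87.  26.] med [ 0.598 -0.093  0.07 ] lo [ 0.55  -0.21   0.013] hi [0.629 0.028 0.092] [58. 53. 48.]
top muffin 0.75 [498. 285.  27.  21.] med [ 0.472 -0.493  0.071] lo [ 0.438 -0.53   0.054] hi [ 0.507 -0.463  0.081] [110.  62.  12.]
```

```bash
python3 - <<'E'
import cv2
a=cv2.imread("pics/top0.png")[180:360,120:420]; cv2.imwrite("pics/topc.png",cv2.resize(a,(800,480),interpolation=cv2.INTER_CUBIC))
a=cv2.imread("pics/side0.png")[120:430,180:420]; cv2.imwrite("pics/sidec.png",cv2.resize(a,(464,600),interpolation=cv2.INTER_CUBIC))
E
```

```text
(no output)
```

View pics/topc.png

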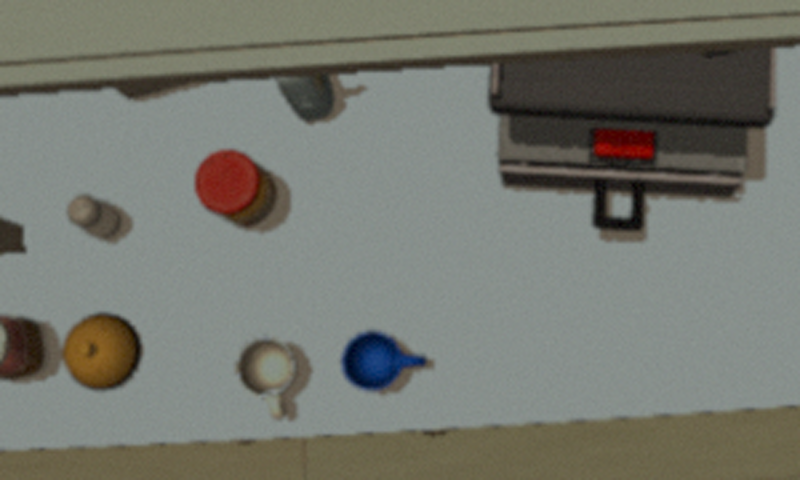

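View pics/sidec.png

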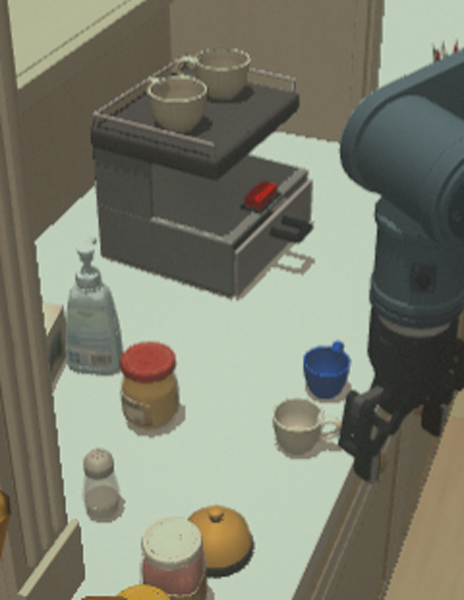

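```bash
python3 - <<'E'
from h import *
P=[get_image("top") for _ in range(1)]+[get_image("side")]
C=[cloud(p) for p in P]
for k,(X,uv) in enumerate(C):
    col=P[k]["frame"][uv[:,1],uv[:,0]].astype(int)
    red=(col[:,0]>2.2*col[:,1])&(abs(X[:,2]-.122)<.006)&(abs(X[:,0]-.625)<.05)&(abs(X[:,1]+.095)<.06)
    print(k,"release",red.sum(),X[red].mean(0).round(4),X[red].min(0).round(3),X[red].max(0).round(3))
    h=(abs(X[:,2]-.069)<.012)&(X[:,0]>.5)&(X[:,0]<.583)&(abs(X[:,1]+.095)<.06)
    if h.sum(): print("  handle",h.sum(),X[h].mean(0).round(4),np.percentile(X[h],3,axis=0).round(3),np.percentile(X[h],97,axis=0).round(3), X[h].min(0).round(3))
    # panel front top edge: z .08-.092 front-most x per y
    pn=(X[:,2]>.03)&(X[:,2]<.084)&(X[:,0]>.54)&(X[:,0]<.66)&(X[:,1]>-.25)&(X[:,1]<.05)&(abs(X[:,1]+.095)>.04)
    if pn.sum()>10:
        f=cv2.fitLine(X[pn][:,:2].astype(np.float32),cv2.DIST_HUBER,0,.01,.01).ravel(); print("  panel",pn.sum(),f.round(4),"yaw",np.degrees(np.arctan2(f[2]*0+f[0]*np.sign(f[1]),abs(f[1]))).round(2), "y",X[pn][:,1].min().round(3),X[pn][:,1].max().round(3))
    hood=(X[:,2]>.225)&(X[:,2]<.245)&(X[:,0]>.55)&(X[:,0]<.75)&(X[:,1]>-.26)&(X[:,1]<.07)
    ys=np.arange(-.2,.02,.02); 
    print("  hoodfront",[ (round(y,2),round(float(X[hood&(abs(X[:,1]-y)<.01)][:,0].min()),4)) for y in ys if (hood&(abs(X[:,1]-y)<.01)).any()], X[hood][:,1].min().round(3),X[hood][:,1].max().round(3))
    w=(X[:,2]>.006)&(X[:,2]<.07)&(abs(X[:,0]-.42)<.07)&(abs(X[:,1]-.295)<.055)
    # fit: rim points
    A=X[w]; rim=A[A[:,2]>.045]; 
    c,r=cv2.minEnclosingCircle(rim[:,:2].astype(np.float32)); print("  cup",w.sum(),"rim",len(rim),np.round(c,4),round(r,4),"mean",rim[:,:2].mean(0).round(4),"zmax",A[:,2].max().round(3))
    d=A[:,:2]-np.array(c); far=np.linalg.norm(d,axis=1)>.036
    far&=A[:,2]>.015
    print("  handle",far.sum(),A[far].mean(0).round(4) if far.any() else "", "ext",A[far][np.argmax(np.linalg.norm(d[far],axis=1))].round(4) if far.any() else "")
E
```

```text
0 release 218 [ 0.6275 -0.0954  0.1215] [ 0.611 -0.125  0.116] [ 0.645 -0.066  0.128]
  handle 172 [ 0.5617 -0.0898  0.0708] [ 0.546 -0.115  0.065] [ 0.582 -0.064  0.076] [ 0.545 -0.116  0.064]
  panel 276 [ 0.1171  0.9931  0.5969 -0.1094] yaw 6.73 y -0.219 0.034
  hoodfront [(np.float64(-0.2), 0.6144), (np.float64(-0.18), 0.6178), (np.float64(-0.16), 0.6198), (np.float64(-0.14), 0.6218), (np.float64(-0.12), 0.6244), (np.float64(-0.1), 0.6275), (np.float64(-0.08), 0.6295), (np.float64(-0.06), 0.6315), (np.float64(-0.04), 0.6347), (np.float64(-0.02), 0.6359), (np.float64(-0.0), 0.6376)] -0.231 0.036
  cup 447 rim 136 [0.4177 0.2892] 0.0427 mean [0.4155 0.2926] zmax 0.058
  handle 70 [0.4315 0.2967 0.0445] ext [0.3714 0.2824 0.0395]
1 release 91 [ 0.6218 -0.0881  0.1234] [ 0.605 -0.126  0.116] [ 0.639 -0.06   0.128]
  handle 137 [ 0.5604 -0.0854  0.0724] [ 0.542 -0.111  0.064] [ 0.582 -0.06   0.078] [ 0.542 -0.117  0.059]
  panel 639 [ 0.138   0.9904  0.5967 -0.0891] yaw 7.93 y -0.224 0.04
  hoodfront [(np.float64(-0.2), 0.6119), (np.float64(-0.18), 0.6113), (np.float64(-0.16), 0.6147), (np.float64(-0.14), 0.6172), (np.float64(-0.12), 0.6182), (np.float64(-0.1), 0.623), (np.float64(-0.08), 0.6254), (np.float64(-0.06), 0.6259), (np.float64(-0.04), 0.6298), (np.float64(-0.02), 0.6303), (np.float64(-0.0), 0.6328)] -0.238 0.04
  cup 719 rim 251 [0.4126 0.2887] 0.0429 mean [0.4166 0.2915] zmax 0.059
  handle 139 [0.4304 0.3016 0.0449] ext [0.4435 0.3183 0.0567]
```

```bash
cat >> h.py <<'E'
def go(*targets):
    o=observe(); R=np.array(o["ee_rot"]); yaw=np.degrees(np.arctan2(R[1,1],R[0,1]))
    print("t",round(o["time_s"],2),"pos",np.round(o["position"],4),"yaw(tool y)",round(yaw,2),"tilt",np.round(R[:,2],4),"w",round(o["grip_width"],4))
    for *t,y in targets:
        dy=(y-yaw+180)%360-180
        print(" to",t,y,"shift",inc(o,t).round(4),"turn",round(-dy/180,4))
E
python3 - <<'E'
from h import *
from scipy.optimize import minimize
go((0.45,0.2,0.25,83.2),(0.563,-0.088,0.25,83.2))
for n in ("top","side"):
    p=get_image(n); X,_=cloud(p)
    w=(X[:,2]>.047)&(X[:,2]<.062)&(abs(X[:,0]-.42)<.05)&(abs(X[:,1]-.293)<.05)
    A=X[w][:,:2]; A=A[A[:,0]>.395]
    f=lambda c: np.mean(np.minimum(abs(np.linalg.norm(A-c,axis=1)-.030),.006))
    c=min((minimize(f,[x,y],method="Nelder-Mead") for x in (.415,.425) for y in (.285,.295)),key=lambda r:r.fun); print(n,"cup",len(A),c.x.round(4),round(c.fun,4))
    h=(X[:,2]>.015)&(X[:,2]<.06)&(X[:,0]<c.x[0])&(X[:,0]>.35)&(abs(X[:,1]-.293)<.05)
    d=X[h][:,:2]-c.x; s=np.linalg.norm(d,axis=1)>.037; m=d[s].mean(0); print("handle",s.sum(),m.round(4),np.degrees(np.arctan2(m[1],m[0])).round(1),np.linalg.norm(d,axis=1).max().round(4))
E
```

```text
t 1.1 pos [0.2516 0.5171 0.2563] yaw(tool y) 64.06 tilt [ 0. -0. -1.] w 0.0854
 to [0.45, 0.2, 0.25] 83.2 shift [-0.7929 -0.4957  0.0157] turn -0.1064
 to [0.563, -0.088, 0.25] 83.2 shift [-1.3619 -1.0196  0.0158] turn -0.1064
top cup 93 [0.4273 0.2923] 0.0012
handle 38 [-0.0447 -0.0106] -166.6 0.0565
side cup 171 [0.4233 0.294 ] 0.0016
handle 57 [-0.0445 -0.0086] -169.1 0.0543
```

Call:
jog_arm:
  increments:
    - [[-0.793, -0.496, 0.016], -0.106, 1]
    - [[-0.793, -0.496, 0.016], -0.106, 1]
    - [[-0.793, -0.496, 0.016], -0.106, 1]
    - [[-0.793, -0.496, 0.016], -0.106, 1]
    - [[-0.793, -0.496, 0.016], -0.106, 1]
    - [[-0.793, -0.496, 0.016], -0.106, 1]
    - [[-0.793, -0.496, 0.016], -0.106, 1]
    - [[-0.793, -0.496, 0.016], -0.106, 1]
  squeeze: 60

```text
time_s: 2.2
position: [0.4499, 0.1998, 0.2498]
ee_rot: [[-0.993, 0.121, -0.0], [0.121, 0.993, 0.0], [0.0, 0.0, -1.0]]
ft_force: [-0.4, 0.4, 0.4]
grip_width: 0.0852
gripper_force: 0.0
```

```bash
python3 -c "
from h import *
go((0.563,-0.088,0.16,83.2),(0.563,-0.088,0.073,83.2))"
```

```text
t 2.2 pos [0.4499 0.1998 0.2498] yaw(tool y) 83.06 tilt [-4.e-04  4.e-04 -1.e+00] w 0.0852
 to [0.563, -0.088, 0.16] 83.2 shift [-0.3677 -0.6802  0.2242] turn -0.0008
 to [0.563, -0.088, 0.073] 83.2 shift [-0.3678 -0.6803  0.4417] turn -0.0008
```

Call:
jog_arm:
  increments:
    - [[-0.368, -0.68, 0.1], 0, 1]
    - [[-0.368, -0.68, 0.1], 0, 1]
    - [[-0.368, -0.68, 0.1], 0, 1]
    - [[-0.368, -0.68, 0.1], 0, 1]
    - [[-0.368, -0.68, 0.1], 0, 1]
    - [[-0.368, -0.68, 0.1], 0, 1]
    - [[-0.368, -0.68, 0.225], 0, 1]
    - [[-0.368, -0.68, 0.225], 0, 1]

```text
time_s: 3.2
position: [0.5606, -0.0844, 0.1563]
ee_rot: [[-0.993, 0.117, -0.008], [0.117, 0.993, 0.004], [0.009, 0.003, -1.0]]
ft_force: [0.5, 0.2, 0.4]
grip_width: 0.085
gripper_force: 0.0
```

```bash
python3 - <<'E'
from h import *
go((0.563,-0.088,0.073,83.2))
a=get_image("side")["frame"][170:300,240:400,::-1]; cv2.imwrite("pics/s1.png",cv2.resize(a,(640,520),interpolation=cv2.INTER_CUBIC))
E
```

```text
t 3.2 pos [ 0.5606 -0.0844  0.1563] yaw(tool y) 83.28 tilt [-0.0083  0.0036 -1.    ] w 0.085
 to [0.563, -0.088, 0.073] 83.2 shift [-0.0088 -0.0089  0.2081] turn 0.0005
```

View pics/s1.png

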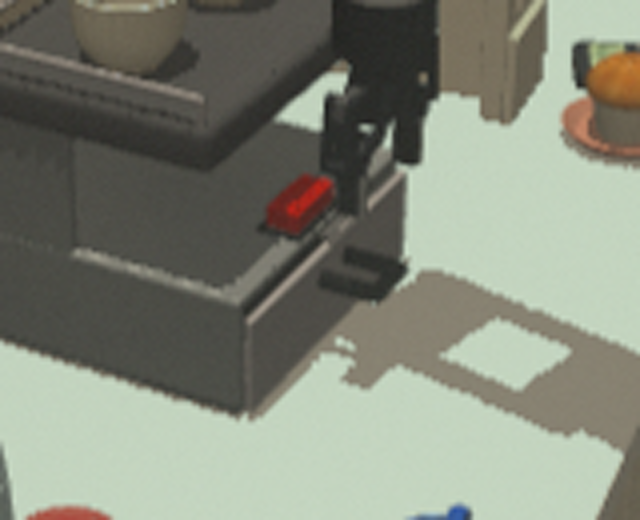

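Call:
jog_arm:
  increments:
    - [[0, 0, 0], 0, 1]
    - [[0, 0, 0.1], 0, 1]
    - [[0, 0, 0.16], 0, 1]
    - [[0, 0, 0.217], 0, 1]
    - [[0, 0, 0.217], 0, 1]

```text
time_s: 3.88
position: [0.5635, -0.0871, 0.0732]
ee_rot: [[-0.993, 0.119, -0.001], [0.119, 0.993, 0.0], [0.001, 0.0, -1.0]]
ft_force: [-0.6, 0.4, 0.2]
grip_width: 0.0854
gripper_force: 0.0
```

```bash
python3 - <<'E'
from h import *
go((0.563,-0.088,0.073,83.2))
p=get_image("top"); X,uv=cloud(p)
h=(abs(X[:,2]-.069)<.01)&(X[:,0]>.5)&(X[:,0]<.583)&(abs(X[:,1]+.095)<.08)
print(h.sum(),X[h].min(0).round(3),X[h].max(0).round(3))
a=p["frame"][215:285,310:400,::-1]; cv2.imwrite("pics/t1.png",cv2.resize(a,(720,560),interpolation=cv2.INTER_CUBIC))
E
```

```text
t 3.88 pos [ 0.5635 -0.0871  0.0732] yaw(tool y) 83.17 tilt [-9.e-04  4.e-04 -1.e+00] w 0.0854
 to [0.563, -0.088, 0.073] 83.2 shift [ 0.0009 -0.0023  0.0006] turn -0.0001
24 [ 0.546 -0.136  0.061] [ 0.56  -0.038  0.078]
```

View pics/t1.png

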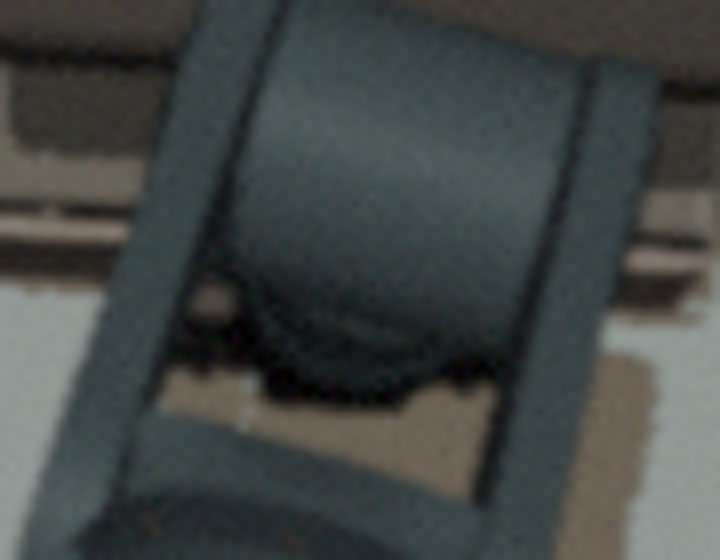

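The arm hides the handle from the top, with no contact force; closing on the handle at the current position.

Call:
jog_arm:
  increments:
    - [[0, 0, 0], 0, 0]
    - [[0, 0, 0], 0, 0]
    - [[0, 0, 0], 0, 0]
    - [[0, 0, 0], 0, 0]
    - [[0, 0, 0], 0, 0]

```text
time_s: 4.55
position: [0.5648, -0.0876, 0.0753]
ee_rot: [[-0.993, 0.12, 0.003], [0.12, 0.993, 0.0], [-0.003, 0.0, -1.0]]
ft_force: [-2.0, 2.4, 9.6]
grip_width: 0.0523
gripper_force: 61.2
```

Call:
jog_arm:
  increments:
    - [[0.03, 0, 0], 0, 0]
    - [[0.07, 0, 0], 0, 0]
    - [[0.11, 0, 0], 0, 0]
    - [[0.15, 0, 0], 0, 0]
    - [[0.19, 0, 0], 0, 0]
    - [[0.23, 0, 0], 0, 0]
    - [[0.27, 0, 0], 0, 0]
    - [[0.295, 0, 0], 0, 0]

```text
time_s: 5.55
position: [0.4502, -0.0741, 0.0754]
ee_rot: [[-0.993, 0.12, 0.01], [0.12, 0.993, -0.002], [-0.01, -0.0, -1.0]]
ft_force: [11.5, 2.9, -1.0]
grip_width: 0.0519
gripper_force: 65.8
```

Call:
jog_arm:
  increments:
    - [[0.008, 0, 0], 0, 0]
    - [[0.016, 0, 0], 0, 0]
    - [[0.02, 0, 0], 0, 0]
    - [[0.02, 0, 0], 0, 0]

```text
time_s: 6.05
position: [0.4414, -0.0731, 0.0753]
ee_rot: [[-0.993, 0.12, 0.007], [0.12, 0.993, -0.001], [-0.007, -0.0, -1.0]]
ft_force: [5.1, 3.4, 5.2]
grip_width: 0.0517
gripper_force: 66.1
```

Call:
jog_arm:
  increments:
    - [[0.01, 0, 0], 0, 0]
    - [[0, 0, 0], 0, 1]
    - [[0, 0, 0], 0, 1]
    - [[0, 0, 0], 0, 1]
    - [[0, 0, 0], 0, 1]
    - [[0, 0, -0.1], 0, 1]
    - [[0, 0, -0.25], 0, 1]
    - [[0, 0, -0.4], 0, 1]

```text
time_s: 7.05
position: [0.4379, -0.0725, 0.2345]
ee_rot: [[-0.993, 0.12, -0.001], [0.12, 0.993, 0.0], [0.001, 0.0, -1.0]]
ft_force: [1.7, -0.0, -0.4]
grip_width: 0.0852
gripper_force: 0.0
```

```bash
python3 - <<'E'
from h import *
go((0.425,0.293,0.23,102),(0.425,0.293,0.12,102))
p=get_image("side"); X,uv=cloud(p)
h=(abs(X[:,2]-.069)<.01)&(X[:,0]>.38)&(X[:,0]<.453)&(abs(X[:,1]+.08)<.06)
print(h.sum(),np.percentile(X[h],2,axis=0).round(3),np.percentile(X[h],98,axis=0).round(3))
a=p["frame"][150:330,240:440,::-1]; cv2.imwrite("pics/s2.png",cv2.resize(a,(660,594),interpolation=cv2.INTER_CUBIC))
E
```

```text
t 7.05 pos [ 0.4379 -0.0725  0.2345] yaw(tool y) 83.13 tilt [-1.e-03  4.e-04 -1.e+00] w 0.0852
 to [0.425, 0.293, 0.23] 102 shift [0.1413 0.9033 0.0117] turn -0.1049
 to [0.425, 0.293, 0.12] 102 shift [0.141  0.9032 0.2867] turn -0.1049
108 [ 0.423 -0.097  0.064] [ 0.451 -0.045  0.078]
```

View pics/s2.png

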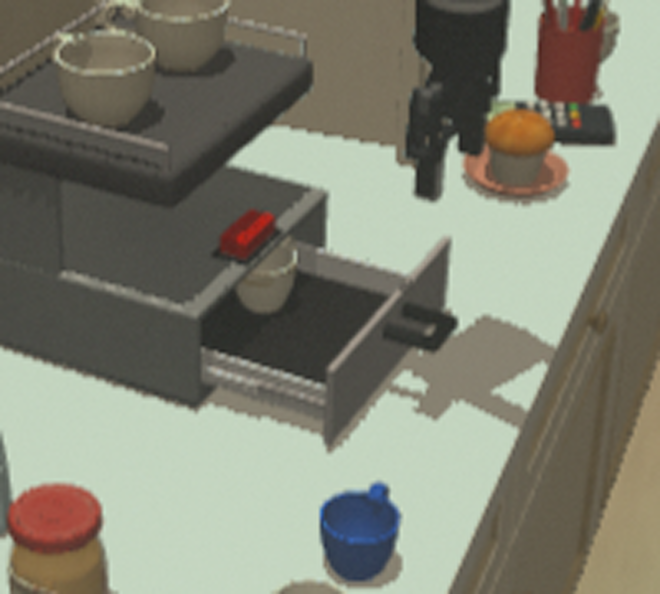

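Call:
jog_arm:
  increments:
    - [[0.141, 0.903, 0.012], -0.105, 1]
    - [[0.141, 0.903, 0.012], -0.105, 1]
    - [[0.141, 0.903, 0.012], -0.105, 1]
    - [[0.141, 0.903, 0.012], -0.105, 1]
    - [[0.141, 0.903, 0.012], -0.105, 1]
    - [[0.141, 0.903, 0.012], -0.105, 1]
    - [[0.141, 0.903, 0.1], -0.105, 1]
    - [[0.141, 0.903, 0.15], -0.105, 1]
  squeeze: 20

```text
time_s: 8.1
position: [0.4244, 0.2932, 0.171]
ee_rot: [[-0.978, -0.211, -0.002], [-0.211, 0.978, -0.001], [0.002, -0.0, -1.0]]
ft_force: [-0.9, -0.2, 0.0]
grip_width: 0.0856
gripper_force: 0.0
```

```bash
python3 - <<'E'
from h import *
go((0.425,0.293,0.10,102),(0.425,0.293,0.040,102))
for n in ("top","side"):
    p=get_image(n); X,uv=cloud(p); col=p["frame"][uv[:,1],uv[:,0]].astype(int)
    h=(abs(X[:,2]-.069)<.01)&(X[:,0]>.38)&(X[:,0]<.456)&(abs(X[:,1]+.08)<.06)
    print(n,"handle",h.sum(),np.percentile(X[h],2,axis=0).round(3),np.percentile(X[h],98,axis=0).round(3))
    yw=np.array([.119,.993]); xw=np.array([.993,-.119])
    L=(X[:,:2]-np.array([.606,-.0916]))@np.c_[xw,yw]
    f=(abs(X[:,2]-.022)<.006)&(L[:,0]>-.13)&(L[:,0]<.03)&(abs(L[:,1])<.12)
    print("floor",f.sum(),np.percentile(L[f],2,axis=0).round(3),np.percentile(L[f],98,axis=0).round(3))
    w=(X[:,2]>.066)&(X[:,2]<.082)&(L[:,0]>-.10)&(L[:,0]<.02)&(abs(L[:,1])<.09)&(col.sum(1)>200)
    if w.any(): print("inner rim (warmer)",w.sum(),np.percentile(L[w],3,axis=0).round(3),np.percentile(L[w],97,axis=0).round(3))
    q=(X[:,2]>.075)&(X[:,2]<.092)&(L[:,0]>-.16)&(L[:,0]<-.10)&(abs(L[:,1])<.15)
    print("panel top",q.sum(),np.percentile(L[q],3,axis=0).round(3),np.percentile(L[q],97,axis=0).round(3))
    if n=="side":
        b=p["frame"][270:360,310:420,::-1]; cv2.imwrite("pics/s3.png",cv2.resize(b,(660,540),interpolation=cv2.INTER_CUBIC))
E
```

```text
t 8.1 pos [0.4244 0.2932 0.171 ] yaw(tool y) 102.16 tilt [-0.0021 -0.001  -1.    ] w 0.0856
 to [0.425, 0.293, 0.1] 102 shift [-0.0018 -0.0008  0.1776] turn 0.0009
 to [0.425, 0.293, 0.04] 102 shift [-0.0021 -0.0007  0.3276] turn 0.0009
top handle 155 [ 0.426 -0.1    0.065] [ 0.456 -0.05   0.076]
floor 2950 [-0.111 -0.101] [0.015 0.095]
inner rim (warmer) 28 [-0.01  -0.053] [ 0.004 -0.006]
panel top 309 [-0.128 -0.121] [-0.12   0.115]
side handle 119 [ 0.423 -0.098  0.065] [ 0.455 -0.047  0.078]
floor 286 [-0.13  -0.101] [0.029 0.105]
inner rim (warmer) 15 [ 0.002 -0.006] [0.016 0.003]
panel top 144 [-0.156 -0.121] [-0.124  0.023]
```

View pics/s3.png

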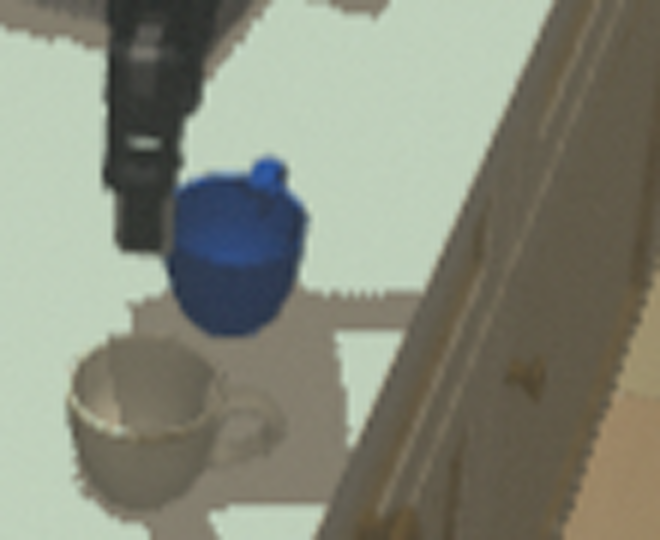

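Call:
jog_arm:
  increments:
    - [[-0.002, -0.001, 0.1], 0, 1]
    - [[-0.002, -0.001, 0.2], 0, 1]
    - [[-0.002, -0.001, 0.27], 0, 1]
    - [[-0.002, -0.001, 0.327], 0, 1]
    - [[-0.002, -0.001, 0.327], 0, 1]
    - [[-0.002, -0.001, 0.327], 0, 0.7]
    - [[-0.002, -0.001, 0.327], 0, 0.6]
    - [[-0.002, -0.001, 0.327], 0, 0.5]
  squeeze: 25

```text
time_s: 9.2
position: [0.428, 0.2929, 0.0441]
ee_rot: [[-0.978, -0.209, 0.003], [-0.209, 0.978, 0.001], [-0.003, 0.0, -1.0]]
ft_force: [-0.6, -0.6, 6.5]
grip_width: 0.0603
gripper_force: 26.6
```

Call:
jog_arm:
  increments:
    - [[0, 0, 0], 0, 0.3]
    - [[0, 0, 0], 0, 0.3]
    - [[0, 0, 0], 0, 0.3]
  squeeze: 25

```text
time_s: 9.57
position: [0.428, 0.2929, 0.0441]
ee_rot: [[-0.978, -0.209, 0.003], [-0.209, 0.978, 0.001], [-0.003, 0.0, -1.0]]
ft_force: [-1.0, -0.5, 5.6]
grip_width: 0.0602
gripper_force: 26.6
```

Call:
jog_arm:
  increments:
    - [[0, 0, -0.02], 0, 0.3]
    - [[0, 0, -0.06], 0, 0.3]
    - [[0, 0, -0.13], 0, 0.3]
    - [[0, 0, -0.2], 0, 0.3]
    - [[0, 0, -0.28], 0, 0.3]
    - [[0, 0, -0.35], 0, 0.3]
    - [[0, 0, -0.35], 0, 0.3]

```text
time_s: 10.45
position: [0.4282, 0.2932, 0.1855]
ee_rot: [[-0.978, -0.209, 0.006], [-0.209, 0.978, 0.002], [-0.006, 0.001, -1.0]]
ft_force: [0.2, -0.2, -0.7]
grip_width: 0.0602
gripper_force: 27.6
```

```bash
python3 - <<'E'
from h import *
xw=np.array([.993,-.119]); yw=np.array([.119,.993]); c=np.array([.606,-.0916])-.052*xw+.035*yw; print(c.round(4), "release", (np.array([.606,-.0916])+.02*xw).round(4))
go((*c.round(4),.19,83.2))
p=get_image("side"); X,_=cloud(p); o=observe()["position"]
w=(abs(X[:,0]-o[0])<.08)&(abs(X[:,1]-o[1])<.06)&(X[:,2]<o[2]+.02)&(X[:,2]>.02)
print(w.sum(),np.percentile(X[w],[1,99],axis=0).round(3))
b=p["frame"][220:360,280:440,::-1]; cv2.imwrite("pics/s4.png",cv2.resize(b,(640,560),interpolation=cv2.INTER_CUBIC))
E
```

```text
[ 0.5585 -0.0507] release [ 0.6259 -0.094 ]
t 10.45 pos [0.4282 0.2932 0.1855] yaw(tool y) 102.04 tilt [ 0.0058  0.0023 -1.    ] w 0.0602
 to [np.float64(0.5585), np.float64(-0.0507), 0.19] 83.2 shift [-0.1394 -0.9087 -0.0113] turn 0.1047
561 [[0.37  0.261 0.147]
 [0.452 0.335 0.199]]
```

View pics/s4.png

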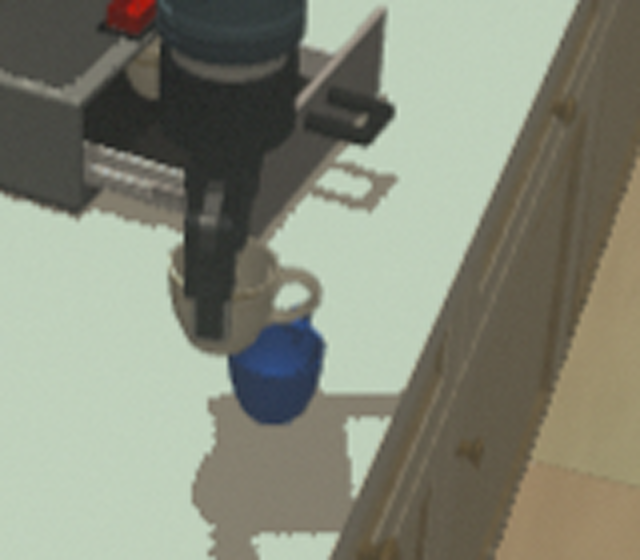

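Call:
jog_arm:
  increments:
    - [[-0.01, -0.06, -0.01], 0.01, 0.3]
    - [[-0.03, -0.17, -0.01], 0.03, 0.3]
    - [[-0.05, -0.3, -0.01], 0.05, 0.3]
    - [[-0.07, -0.44, -0.01], 0.065, 0.3]
    - [[-0.09, -0.58, -0.01], 0.08, 0.3]
    - [[-0.11, -0.71, -0.01], 0.095, 0.3]
    - [[-0.13, -0.82, -0.01], 0.105, 0.3]
    - [[-0.14, -0.88, -0.01], 0.105, 0.3]

```text
time_s: 11.5
position: [0.5544, -0.042, 0.1847]
ee_rot: [[-0.993, 0.121, -0.002], [0.121, 0.993, 0.001], [0.002, 0.0, -1.0]]
ft_force: [0.2, 1.8, -0.9]
grip_width: 0.0603
gripper_force: 27.7
```

Call:
jog_arm:
  increments:
    - [[0, -0.027, 0], 0, 0.3]
    - [[0, -0.027, 0], 0, 0.3]
    - [[0, -0.027, 0], 0, 0.3]

```text
time_s: 11.88
position: [0.5529, -0.0495, 0.1861]
ee_rot: [[-0.993, 0.118, -0.001], [0.118, 0.993, 0.001], [0.001, 0.0, -1.0]]
ft_force: [-0.2, 0.2, -0.7]
grip_width: 0.0607
gripper_force: 27.7
```

```bash
python3 - <<'E'
from h import *
go((.5585,-.0507,.072,83.2),(.5585,-.0507,.066,83.2))
for n in ("side","top"):
    p=get_image(n); X,uv=cloud(p)
    L=(X[:,:2]-np.array([.606,-.0916]))@np.array([[.993,.119],[-.119,.993]])
    w=(X[:,2]>.14)&(X[:,2]<.2)&(abs(L[:,0]+.06)<.08)&(abs(L[:,1]-.035)<.06)
    print(n,w.sum(),np.percentile(L[w],[1,99],axis=0).round(3),"z",np.percentile(X[w][:,2],[1,99]).round(3))
p=get_image("side"); b=p["frame"][150:290,250:410,::-1]; cv2.imwrite("pics/s5.png",cv2.resize(b,(640,560),interpolation=cv2.INTER_CUBIC))
E
```

```text
t 11.88 pos [ 0.5529 -0.0495  0.1861] yaw(tool y) 83.22 tilt [-6.e-04  6.e-04 -1.e+00] w 0.0607
 to [0.5585, -0.0507, 0.072] 83.2 shift [-0.0145 -0.0014  0.2852] turn 0.0001
 to [0.5585, -0.0507, 0.066] 83.2 shift [-0.0145 -0.0015  0.3002] turn 0.0001
side 410 [[-0.117  0.001]
 [-0.041  0.079]] z [0.147 0.199]
top 170 [[-0.114  0.   ]
 [-0.066  0.067]] z [0.148 0.198]
```

View pics/s5.png

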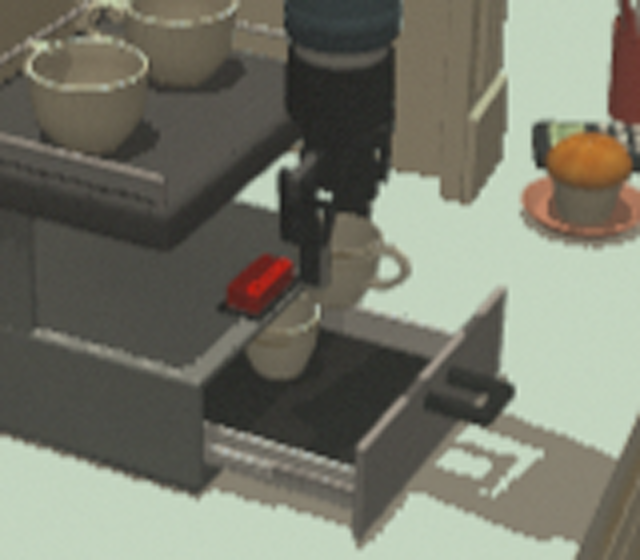

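```bash
python3 - <<'E'
from h import *
p=get_image("side"); X,uv=cloud(p); col=p["frame"][uv[:,1],uv[:,0]].astype(int)
L=(X[:,:2]-np.array([.606,-.0916]))@np.array([[.993,.119],[-.119,.993]])
w=(uv[:,0]>308)&(uv[:,0]<332)&(uv[:,1]>221)&(uv[:,1]<247)&(X[:,2]>.03)&(X[:,2]<.083)&(L[:,0]<.06)&(L[:,0]>-.09)&(col.sum(1)>230)
print(w.sum(),np.percentile(L[w],[2,50,98],axis=0).round(3),np.percentile(X[w][:,2],[2,98]).round(3))
T=np.linalg.inv(np.array(p["camera_from_world"])); n=cv2.undistortPoints(np.array([[[321.,229.5]]]),p["mtx"],np.array(p["distortion"]))[0,0]
d=T[:3,:3]@np.r_[n,1]; q=T[:3,3]+d*(.075-T[2,3])/d[2]; print("rim centre ray",((q[:2]-[.606,-.0916])@np.array([[.993,.119],[-.119,.993]])).round(3))
E
```

```text
236 [[-0.013 -0.097]
 [ 0.006 -0.017]
 [ 0.03   0.001]] [0.032 0.078]
rim centre ray [ 0.007 -0.023]
```

Call:
jog_arm:
  increments:
    - [[-0.015, 0, 0.04], 0, 0.3]
    - [[-0.015, 0, 0.1], 0, 0.3]
    - [[-0.015, 0, 0.16], 0, 0.3]
    - [[-0.015, 0, 0.21], 0, 0.3]
    - [[-0.015, 0, 0.25], 0, 0.3]
    - [[-0.015, 0, 0.275], 0, 0.3]
    - [[-0.015, 0, 0.285], 0, 0.3]
    - [[-0.015, 0, 0.285], 0, 0.3]

```text
time_s: 13.08
position: [0.5596, -0.0517, 0.0724]
ee_rot: [[-0.993, 0.12, 0.0], [0.12, 0.993, -0.0], [-0.0, -0.0, -1.0]]
ft_force: [0.4, -0.5, -0.8]
grip_width: 0.06
gripper_force: 27.7
```

Call:
jog_arm:
  increments:
    - [[0, 0, 0.005], 0, 0.3]
    - [[0, 0, 0.01], 0, 0.3]
    - [[0, 0, 0.013], 0, 0.3]
    - [[0, 0, 0.013], 0, 0.3]

```text
time_s: 13.58
position: [0.5593, -0.0516, 0.067]
ee_rot: [[-0.993, 0.119, -0.0], [0.119, 0.993, 0.0], [0.0, 0.0, -1.0]]
ft_force: [0.5, 0.5, -1.2]
grip_width: 0.06
gripper_force: 27.7
```

Call:
jog_arm:
  increments:
    - [[0, 0, 0.003], 0, 0.3]
    - [[0, 0, 0.005], 0, 0.3]
    - [[0, 0, 0.005], 0, 0.3]

```text
time_s: 13.95
position: [0.5601, -0.0517, 0.0661]
ee_rot: [[-0.993, 0.119, 0.002], [0.119, 0.993, -0.0], [-0.002, -0.0, -1.0]]
ft_force: [-1.0, 0.7, 5.7]
grip_width: 0.0602
gripper_force: 28.0
```

Call:
jog_arm:
  increments:
    - [[0, 0, 0], 0, 0.75]
    - [[0, 0, 0], 0, 0.8]
    - [[0, 0, 0], 0, 0.88]
    - [[0, 0, 0], 0, 0.88]
    - [[0, 0, -0.03], 0, 0.88]
    - [[0, 0, -0.1], 0, 0.88]
    - [[0, 0, -0.2], 0, 0.88]
    - [[0, 0, -0.3], 0, 0.88]

```text
time_s: 14.95
position: [0.5594, -0.0516, 0.1871]
ee_rot: [[-0.993, 0.119, 0.0], [0.119, 0.993, -0.0], [-0.0, -0.0, -1.0]]
ft_force: [-0.7, -0.7, 0.5]
grip_width: 0.0751
gripper_force: 0.0
```

```bash
python3 - <<'E'
from h import *
o=np.array([.606,-.0916]); xw=np.array([.993,-.119]); yw=np.array([.119,.993])
M=np.c_[xw,yw]
for d in (-.035,-.028): print(d,(o+d*xw).round(4), (o+d*xw).round(4))
go((*(o-.032*xw).round(4),.26,-6.8),(*(o-.032*xw).round(4),.26,173.2))
print(observe()["joint_pos"].round(1))
for n in ("side","top"):
    p=get_image(n); X,uv=cloud(p); L=(X[:,:2]-o)@M
    w=(X[:,2]>.06)&(X[:,2]<.08)&(abs(L[:,0]+.06)<.06)&(L[:,1]>.0)&(L[:,1]<.09)
    print(n,w.sum(),np.percentile(L[w],[1,99],axis=0).round(3),np.percentile(X[w][:,2],[2,98]).round(3))
    if n=="side": b=p["frame"][150:290,250:410,::-1]; cv2.imwrite("pics/s6.png",cv2.resize(b,(640,560),interpolation=cv2.INTER_CUBIC))
E
```

```text
-0.035 [ 0.5712 -0.0874] [ 0.5712 -0.0874]
-0.028 [ 0.5782 -0.0883] [ 0.5782 -0.0883]
t 14.95 pos [ 0.5594 -0.0516  0.1871] yaw(tool y) 83.14 tilt [ 4.e-04 -1.e-04 -1.e+00] w 0.0751
 to [np.float64(0.5742), np.float64(-0.0878), 0.26] -6.8 shift [-0.0477 -0.0855 -0.1823] turn 0.4997
 to [np.float64(0.5742), np.float64(-0.0878), 0.26] 173.2 shift [-0.0477 -0.0855 -0.1823] turn -0.5003
[ -17.4   12.8   97.7   -0.    69.5 -100.5]
side 239 [[-0.108  0.002]
 [-0.025  0.068]] [0.061 0.079]
top 111 [[-0.104  0.005]
 [-0.036  0.064]] [0.063 0.077]
```

View pics/s6.png

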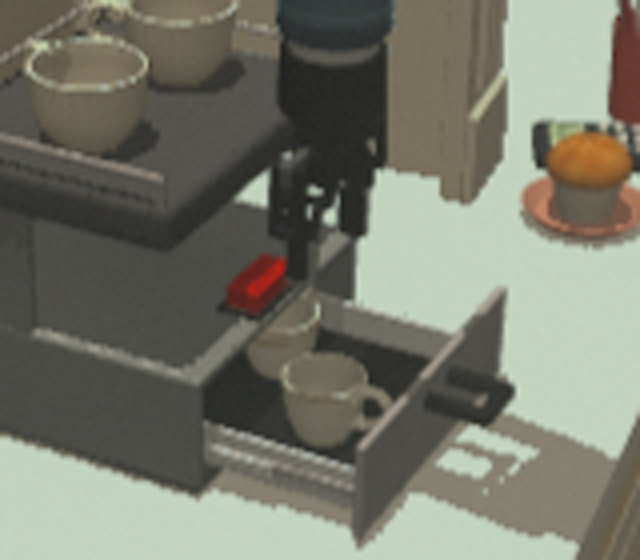

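```bash
python3 - <<'E'
from h import *
go((0.5067,-0.0797,.187,-6.8),)
o=np.array([.606,-.0916]); xw=np.array([.993,-.119]); print((o-.036*xw).round(4))
E
```

```text
t 15.05 pos [ 0.5626 -0.0524  0.1914] yaw(tool y) 83.15 tilt [ 0.0098 -0.003  -0.9999] w 0.0754
 to [0.5067, -0.0797, 0.187] -6.8 shift [ 0.1308 -0.0843  0.0098] turn 0.4997
[ 0.5703 -0.0873]
```

Call:
jog_arm:
  increments:
    - [[0.13, -0.08, 0], 0, 1]
    - [[0.13, -0.08, 0], 0.05, 1]
    - [[0.13, -0.08, 0], 0.1, 1]
    - [[0.13, -0.08, 0], 0.16, 1]
    - [[0.13, -0.08, 0], 0.21, 1]
    - [[0.13, -0.08, 0], 0.27, 1]
    - [[0.13, -0.08, 0], 0.32, 1]
    - [[0.13, -0.08, 0], 0.38, 1]

```text
time_s: 16.05
position: [0.5038, -0.077, 0.1852]
ee_rot: [[-0.25, 0.968, -0.0], [0.968, 0.25, 0.0], [0.0, -0.0, -1.0]]
ft_force: [0.6, -0.9, -0.3]
grip_width: 0.0852
gripper_force: 0.0
```

Call:
jog_arm:
  increments:
    - [[0, 0, 0], 0.06, 1]
    - [[0, 0, 0], 0.12, 1]
    - [[0, 0, 0], 0.12, 1]
    - [[0, 0, 0], 0.12, 1]

```text
time_s: 16.55
position: [0.5039, -0.0771, 0.1851]
ee_rot: [[0.115, 0.993, -0.0], [0.993, -0.115, -0.0], [-0.0, -0.0, -1.0]]
ft_force: [-0.3, 0.2, 0.3]
grip_width: 0.0853
gripper_force: 0.0
```

```bash
python3 - <<'E'
from h import *
go((.5703,-.0873,.155,-6.8))
p=get_image("top"); X,uv=cloud(p); L=(X[:,:2]-[.606,-.0916])@np.array([[.993,.119],[-.119,.993]])
t=np.array(observe()["position"]); D=(X[:,:2]-t[:2])@np.array([[.993,.119],[-.119,.993]])
for n in ("side","top"):
    p=get_image(n); X,uv=cloud(p); D=(X[:,:2]-t[:2])@np.array([[.993,.119],[-.119,.993]])
    for lo,hi in ((.14,.16),(.16,.18),(.18,.2),(.2,.22),(.22,.25),(.25,.28),(.28,.32),(.32,.36)):
        w=(X[:,2]>lo)&(X[:,2]<hi)&(abs(D[:,0])<.09)&(abs(D[:,1])<.07)
        if w.sum()>3: print(n,lo,w.sum(),np.percentile(D[w],[0,100],axis=0).round(3).tolist())
E
```

```text
t 16.55 pos [ 0.5039 -0.0771  0.1851] yaw(tool y) -6.6 tilt [-0. -0. -1.] w 0.0853
 to [0.5703, -0.0873, 0.155] -6.8 shift [-0.0062  0.1679  0.0753] turn 0.0011
side 0.16 9 [[-0.052, -0.009], [0.05, 0.007]]
side 0.18 75 [[-0.06, -0.015], [0.053, 0.013]]
side 0.2 81 [[-0.06, -0.015], [0.066, 0.015]]
side 0.22 345 [[-0.077, -0.02], [0.072, 0.02]]
side 0.25 471 [[-0.075, -0.02], [0.068, 0.023]]
side 0.28 299 [[-0.07, -0.013], [0.062, 0.04]]
side 0.32 376 [[-0.042, -0.028], [0.033, 0.041]]
top 0.2 4 [[-0.053, 0.001], [-0.042, 0.011]]
top 0.22 85 [[-0.073, -0.018], [-0.028, 0.016]]
top 0.25 134 [[-0.07, -0.015], [-0.028, 0.016]]
top 0.28 58 [[-0.061, -0.025], [-0.008, 0.035]]
top 0.32 42 [[-0.038, -0.023], [-0.016, 0.034]]
```

```bash
python3 - <<'E'
from h import *
t=np.array(observe()["position"]); A=[]
for k in range(3):
    p=get_image("side"); X,uv=cloud(p); D=(X[:,:2]-t[:2])@np.array([[.993,.119],[-.119,.993]])
    A.append(np.c_[D,X[:,2]-t[2]])
A=np.vstack(A); A=A[(abs(A[:,0])<.095)&(abs(A[:,1])<.07)&(A[:,2]>-.04)&(A[:,2]<.3)]
for z in np.arange(-.03,.2,.006):
    s=A[abs(A[:,2]-z)<.003]
    if len(s)>4: print(round(z,3),len(s),"x",np.percentile(s[:,0],[2,98]).round(3),s[:,0].max().round(3))
b=p["frame"][170:300,270:420,::-1]; cv2.imwrite("pics/s7.png",cv2.resize(b,(690,598),interpolation=cv2.INTER_CUBIC))
E
```

```text
-0.006 33 x [-0.053  0.05 ] 0.054
-0.0 69 x [-0.058  0.051] 0.052
0.006 72 x [-0.059  0.053] 0.055
0.012 79 x [-0.059  0.052] 0.053
0.018 78 x [-0.059  0.053] 0.056
0.024 68 x [-0.06   0.052] 0.054
0.03 73 x [-0.06   0.053] 0.064
0.036 95 x [-0.068  0.07 ] 0.072
0.042 213 x [-0.076  0.069] 0.072
0.048 183 x [-0.076  0.068] 0.071
0.054 244 x [-0.074  0.07 ] 0.072
0.06 269 x [-0.074  0.068] 0.071
0.066 204 x [-0.074  0.066] 0.068
0.072 224 x [-0.074  0.067] 0.07
0.078 266 x [-0.073  0.064] 0.067
0.084 327 x [-0.071  0.063] 0.066
0.09 344 x [-0.071  0.063] 0.066
0.096 192 x [-0.068  0.062] 0.063
0.102 49 x [-0.041  0.018] 0.029
0.108 110 x [-0.04   0.023] 0.025
0.114 160 x [-0.04   0.024] 0.026
0.12 165 x [-0.04   0.025] 0.026
0.126 157 x [-0.039  0.025] 0.029
0.132 177 x [-0.04   0.025] 0.028
0.138 159 x [-0.04   0.026] 0.027
0.144 175 x [-0.041  0.027] 0.028
0.15 276 x [-0.04   0.029] 0.032
0.156 158 x [-0.035  0.025] 0.031
0.162 74 x [-0.035  0.018] 0.018
0.168 134 x [-0.041  0.027] 0.035
0.174 231 x [-0.042  0.027] 0.032
0.18 148 x [-0.04   0.024] 0.027
0.186 212 x [-0.042  0.031] 0.033
0.192 175 x [-0.04   0.024] 0.026
0.198 186 x [-0.04   0.025] 0.026
```

View pics/s7.png

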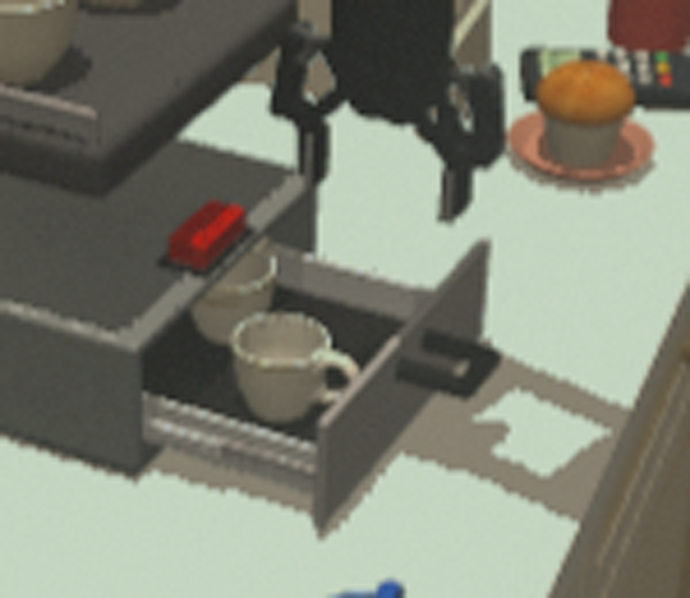

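Call:
jog_arm:
  increments:
    - [[0, -0.25, -0.9], 0, 1]
    - [[0, -0.25, -0.9], 0, 1]
    - [[0, -0.25, -0.9], 0, 1]
    - [[0, -0.25, -0.9], 0, 1]
    - [[0, -0.25, -0.9], 0, 1]
    - [[0, -0.25, -0.9], 0, 1]
    - [[0, -0.25, -0.9], 0, 1]
    - [[0, -0.25, -0.9], 0, 1]

```text
time_s: 17.85
position: [0.4047, -0.0653, 0.5446]
ee_rot: [[0.118, 0.993, -0.0], [0.993, -0.118, 0.0], [0.0, -0.0, -1.0]]
ft_force: [0.2, -0.3, -0.1]
grip_width: 0.0857
gripper_force: 0.0
```

```bash
python3 - <<'E'
from h import *
from scipy.optimize import least_squares
o=observe(); print(o["joint_pos"].round(2),o["position"].round(4))
D=[([10.4026,92.1334],[.25120,.51666,.25536]),([12.8,97.7],[.5594,-.0516,.1871]),(o["joint_pos"][1:3],o["position"])]
def f(v):
    a0,d0,L1,L2,e,off=v; r=[]
    for (j2,j3),p in D:
        j2,j3=np.radians([j2,j3]); rr=np.sqrt(p[0]**2+p[1]**2-off**2)
        r+=[a0+L1*np.sin(j2)+L2*np.sin(j2+j3+e)-rr, d0+L1*np.cos(j2)+L2*np.cos(j2+j3+e)-p[2]]
    return r
for e0 in (0,-.3,.3): 
    s=least_squares(lambda v:f([*v,.118]),[0,0.1,.4,.4,e0]); print(s.x.round(4),s.cost)
E
```

```text
[-25.87 -15.71  84.85   0.   110.86 -19.07] [ 0.4047 -0.0653  0.5446]
[4.000e-04 2.220e-02 4.294e-01 5.199e-01 1.528e-01] 1.2435299428498265e-07
[4.000e-04 2.220e-02 4.294e-01 5.199e-01 1.528e-01] 1.2435299428496823e-07
[4.000e-04 2.220e-02 4.294e-01 5.199e-01 1.528e-01] 1.2435299428500259e-07
```

Call:
jog_arm:
  increments:
    - [[0.336, -0.273, -0.763], 0, 1]
    - [[0.336, -0.273, -0.763], 0, 1]
    - [[0.336, -0.273, -0.763], 0, 1]
    - [[0.336, -0.273, -0.763], 0, 1]
    - [[0.336, -0.273, -0.763], 0, 1]
    - [[0.336, -0.273, -0.763], 0, 1]
    - [[0.336, -0.273, -0.763], 0, 1]
    - [[0.336, -0.273, -0.763], 0, 1]

```text
time_s: 18.85
position: [0.3139, 0.0809, 0.8484]
ee_rot: [[0.118, 0.993, -0.004], [0.993, -0.118, 0.0], [-0.0, -0.004, -1.0]]
ft_force: [-0.6, -0.1, -0.5]
grip_width: 0.0853
gripper_force: 0.0
```

```bash
python3 -c "
from h import *
o=observe(); print(o['joint_pos'].round(2),o['position'].round(4))"
```

```text
[-6.8600e+00 -5.2700e+00  3.7010e+01 -1.0000e-02  1.4849e+02 -8.0000e-02] [0.3139 0.0809 0.8484]
```

Call:
jog_arm:
  increments:
    - [[0, 0, -0.06], 0, 1]
    - [[0, 0, -0.125], 0, 1]
    - [[0, 0, -0.125], 0, 1]
    - [[0, 0, -0.125], 0, 1]

```text
time_s: 19.35
position: [0.3138, 0.0814, 0.8707]
ee_rot: [[0.119, 0.993, 0.025], [0.993, -0.119, -0.004], [-0.0, 0.025, -1.0]]
ft_force: [-0.1, 0.3, -0.7]
grip_width: 0.0858
gripper_force: 0.0
```

```bash
python3 -c "
from h import *
o=observe(); print(o['joint_pos'].round(2),o['position'].round(4),o['ee_rot'].round(3).tolist())"
```

```text
[-6.7300e+00 -3.0400e+00  3.1150e+01 -6.0000e-02  1.5043e+02  3.0000e-02] [0.3138 0.0814 0.8707] [[0.119, 0.993, 0.025], [0.993, -0.119, -0.004], [-0.0, 0.025, -1.0]]
```

Call:
jog_arm:
  increments:
    - [[0, 0, -0.15], 0, 1]
    - [[0, 0, -0.3], 0, 1]
    - [[0, 0, -0.5], 0, 1]
    - [[0, 0, -0.5], 0, 1]

```text
time_s: 19.85
position: [0.314, 0.0835, 0.8891]
ee_rot: [[0.118, 0.99, 0.081], [0.993, -0.118, -0.011], [-0.001, 0.081, -0.997]]
ft_force: [-0.0, 0.1, 0.3]
grip_width: 0.0853
gripper_force: 0.0
```

```bash
python3 -c "
from h import *
o=observe(); print(o['joint_pos'].round(2),o['position'].round(4),o['ee_rot'].round(3).tolist())"
```

```text
[ -6.28  -1.97  26.85  -0.19 150.45   0.35] [0.314  0.0835 0.8891] [[0.118, 0.99, 0.081], [0.993, -0.118, -0.011], [-0.001, 0.081, -0.997]]
```

Call:
jog_arm:
  increments:
    - [[0, -0.1, 0], 0, 1]
    - [[0, -0.2, 0], 0, 1]
    - [[0, -0.3, 0], 0, 1]
    - [[0, -0.3, 0], 0, 1]
    - [[0, -0.3, 0], 0, 1]

```text
time_s: 20.48
position: [0.1978, 0.0989, 0.8722]
ee_rot: [[0.119, 0.989, 0.088], [0.993, -0.118, -0.013], [-0.002, 0.089, -0.996]]
ft_force: [-0.1, -0.6, -0.0]
grip_width: 0.0855
gripper_force: 0.0
```

```bash
python3 -c "
from h import *
o=observe(); print(o['joint_pos'].round(2),o['position'].round(4),o['ee_rot'].round(3).tolist())"
```

```text
[ -5.2  -17.13  41.61  -0.53 150.43   1.13] [0.1978 0.0989 0.8722] [[0.119, 0.989, 0.088], [0.993, -0.118, -0.013], [-0.002, 0.089, -0.996]]
```

Call:
jog_arm:
  increments:
    - [[0, 0, -0.1], 0, 1]
    - [[0, 0, -0.2], 0, 1]
    - [[0, 0, -0.3], 0, 1]
    - [[0, 0, -0.4], 0, 1]
    - [[0, 0, -0.5], 0, 1]
    - [[0, 0, -0.5], 0, 1]
    - [[0, 0, -0.5], 0, 1]
    - [[0, 0, -0.5], 0, 1]

```text
time_s: 21.48
position: [0.2129, 0.1197, 0.9006]
ee_rot: [[0.119, 0.982, 0.146], [0.993, -0.117, -0.019], [-0.002, 0.148, -0.989]]
ft_force: [0.3, 0.6, -0.8]
grip_width: 0.0855
gripper_force: 0.0
```

```bash
python3 -c "
from h import *
o=observe(); print(o['joint_pos'].round(2),o['position'].round(4),o['ee_rot'].round(3).tolist())"
```

```text
[  2.54 -11.86  33.    -3.01 150.46   6.61] [0.2129 0.1197 0.9006] [[0.119, 0.982, 0.146], [0.993, -0.117, -0.019], [-0.002, 0.148, -0.989]]
```

```bash
cat >> h.py <<'E'
O=np.array([.606,-.0916]); XW=np.array([.993,-.119]); YW=np.array([.119,.993])
def tip(*pts):
    o=observe(); R=np.array(o["ee_rot"]); off=R@[0,.057,.012]
    t=o["position"]+off; print("t",round(o["time_s"],2),"TCP",np.round(o["position"],4),"Rz",R[:,2].round(3),"tip warmer",((t[:2]-O)@np.c_[XW,YW]).round(4),round(t[2],4),"rear z",round((o["position"]+R@[0,-.057,.012])[2],4),"F",np.round(o["ft_force"],1))
    for x,y,z in pts:
        P=np.r_[O+x*XW+y*YW,z]; print((x,y,z),"TCP",(P-off).round(4),"shift",(R.T@(P-t)/.4).round(4))
E
python3 -c "
from h import *
tip((-.04,0,.25),(-.04,0,.14))"
```

```text
t 21.48 TCP [0.2129 0.1197 0.9006] Rz [ 0.146 -0.019 -0.989] tip warmer [-0.3573  0.1631] 0.8971 rear z 0.8803 F [ 0.3  0.6 -0.8]
(-0.04, 0, 0.25) TCP [ 0.5085 -0.0799  0.2535] shift [-0.4048  0.5453  1.718 ]
(-0.04, 0, 0.14) TCP [ 0.5085 -0.0799  0.1435] shift [-0.4042  0.5047  1.99  ]
```

Call:
jog_arm:
  increments:
    - [[-0.22, 0.3, 0.95], 0, 1]
    - [[-0.22, 0.3, 0.95], 0, 1]
    - [[-0.22, 0.3, 0.95], 0, 1]
    - [[-0.22, 0.3, 0.95], 0, 1]
    - [[-0.22, 0.3, 0.95], 0, 1]
    - [[-0.22, 0.3, 0.95], 0, 1]
    - [[-0.22, 0.3, 0.95], 0, 1]
    - [[-0.22, 0.3, 0.95], 0, 1]

```text
time_s: 22.48
position: [0.3757, 0.0106, 0.54]
ee_rot: [[0.12, 0.983, 0.141], [0.993, -0.118, -0.018], [-0.001, 0.142, -0.99]]
ft_force: [0.6, -0.7, 0.2]
grip_width: 0.0855
gripper_force: 0.0
```

```bash
python3 -c "
from h import *
tip((-.05,0,.20),(-.05,0,.14)); print(observe()['joint_pos'].round(1))"
```

```text
t 22.48 TCP [0.3757 0.0106 0.54  ] Rz [ 0.141 -0.018 -0.99 ] tip warmer [-0.1827  0.074 ] 0.5362 rear z 0.52 F [ 0.6 -0.7  0.2]
(-0.05, 0, 0.2) TCP [ 0.4986 -0.0787  0.2038] shift [-0.1839  0.2092  0.8792]
(-0.05, 0, 0.14) TCP [ 0.4986 -0.0787  0.1438] shift [-0.1838  0.1879  1.0276]
[-17.9 -26.2  93.    1.6 105.2 -10.5]
```

Tilt of about 8° is kept in free space. Continuing to the pose before the warmer.

Call:
jog_arm:
  increments:
    - [[-0.184, 0.209, 0.879], 0, 1]
    - [[-0.184, 0.209, 0.879], 0, 1]
    - [[-0.184, 0.209, 0.879], 0, 1]
    - [[-0.184, 0.209, 0.879], 0, 1]
    - [[-0.184, 0.209, 0.879], 0, 1]
    - [[-0.184, 0.209, 0.879], 0, 1]
    - [[-0.184, 0.209, 0.879], 0, 1]
    - [[-0.184, 0.209, 0.879], 0, 1]

```text
time_s: 23.48
position: [0.5022, -0.079, 0.2101]
ee_rot: [[0.118, 0.982, 0.149], [0.993, -0.116, -0.021], [-0.003, 0.151, -0.989]]
ft_force: [0.6, 0.2, 1.6]
grip_width: 0.0861
gripper_force: 0.0
```

```bash
python3 - <<'E'
from h import *
tip((-.03,0,.133),(.013,0,.131),(.013,0,.113))
o=observe(); t=np.array(o["position"]); A=[]
for k in range(2):
    p=get_image("side"); X,uv=cloud(p); L=(X[:,:2]-O)@np.c_[XW,YW]; A.append(np.c_[L,X[:,2]])
A=np.vstack(A); c=(t[:2]-O)@np.c_[XW,YW]; print("tcp warmer",c.round(4),t[2].round(4))
A=A[(abs(A[:,0]-c[0])<.1)&(abs(A[:,1]-c[1])<.05)&(A[:,2]>t[2]-.04)&(A[:,2]<t[2]+.16)]
for z in np.arange(-.036,.13,.008):
    s=A[abs(A[:,2]-t[2]-z)<.004]
    if len(s)>4: print(round(z,3),len(s),"x",(np.percentile(s[:,0],[2,98])-c[0]).round(3))
E
```

```text
t 23.48 TCP [ 0.5022 -0.079   0.2101] Rz [ 0.149 -0.021 -0.989] tip warmer [-0.0464  0.0002] 0.2069 rear z 0.1897 F [0.6 0.2 1.6]
(-0.03, 0, 0.133) TCP [ 0.5185 -0.0811  0.1363] shift [-0.      0.0127  0.1887]
(0.013, 0, 0.131) TCP [ 0.5612 -0.0863  0.1343] shift [-1.000e-04  1.182e-01  2.099e-01]
(0.013, 0, 0.113) TCP [ 0.5612 -0.0863  0.1163] shift [0.     0.1114 0.2544]
tcp warmer [-0.1046  0.0002] 0.2101
-0.012 17 x [-0.054 -0.042]
-0.004 31 x [-0.058  0.043]
0.004 59 x [-0.06  0.05]
0.012 68 x [-0.061  0.052]
0.02 57 x [-0.063  0.052]
0.028 86 x [-0.081  0.049]
0.036 134 x [-0.082  0.049]
0.044 126 x [-0.082  0.056]
0.052 233 x [-0.082  0.061]
0.06 211 x [-0.082  0.06 ]
0.068 196 x [-0.082  0.059]
0.076 224 x [-0.083  0.057]
0.084 310 x [-0.083  0.053]
0.092 176 x [-0.054  0.052]
0.1 116 x [-0.055  0.05 ]
0.108 140 x [-0.056  0.047]
0.116 150 x [-0.057  0.012]
0.124 147 x [-0.059  0.009]
```

Call:
jog_arm:
  increments:
    - [[0, 0.013, 0.1], 0, 1]
    - [[0, 0.013, 0.189], 0, 1]
    - [[0, 0.013, 0.189], 0, 1]
    - [[0, 0.013, 0.189], 0, 1]
    - [[0, 0.05, 0.199], 0, 1]
    - [[0, 0.09, 0.206], 0, 1]
    - [[0, 0.09, 0.206], 0, 1]
    - [[0, 0.09, 0.206], 0, 1]

```text
time_s: 24.58
position: [0.5484, -0.0846, 0.1316]
ee_rot: [[0.118, 0.982, 0.147], [0.993, -0.117, -0.02], [-0.002, 0.148, -0.989]]
ft_force: [-0.1, 0.8, -0.9]
grip_width: 0.0855
gripper_force: 0.0
```

```bash
python3 - <<'E'
from h import *
tip((.011,0,.121),(.012,0,.112))
p=get_image("side"); b=p["frame"][150:290,250:410,::-1]; cv2.imwrite("pics/s8.png",cv2.resize(b,(640,560),interpolation=cv2.INTER_CUBIC))
X,uv=cloud(p); L=(X[:,:2]-O)@np.c_[XW,YW]; w=(uv[:,0]>300)&(abs(L[:,1])<.02)&(X[:,2]>.1)&(X[:,2]<.2)
for z in np.arange(.11,.2,.008):
    s=L[w&(abs(X[:,2]-z)<.004)]
    if len(s)>3: print(round(z,3),len(s),s[:,0].min().round(3),s[:,0].max().round(3))
E
```

```text
t 24.57 TCP [ 0.5484 -0.0846  0.1316] Rz [ 0.147 -0.02  -0.989] tip warmer [0.0001 0.0001] 0.1281 rear z 0.1113 F [-0.1  0.8 -0.9]
(0.011, 0, 0.121) TCP [ 0.5592 -0.086   0.1244] shift [-0.0002  0.0243  0.0217]
(0.012, 0, 0.112) TCP [ 0.5602 -0.0861  0.1154] shift [-0.0001  0.0234  0.0443]
0.11 56 -0.708 0.072
0.118 31 -0.705 0.027
0.126 68 -0.688 0.029
0.134 26 -0.118 -0.009
0.142 29 -0.12 -0.005
0.15 29 -0.12 -0.004
0.158 36 -0.138 -0.006
0.166 63 -0.139 -0.008
0.174 53 -0.141 -0.001
0.182 94 -0.142 0.006
0.19 101 -0.141 0.006
0.198 65 -0.141 0.005
```

Call:
jog_arm:
  increments:
    - [[0, 0.024, 0.008], 0, 1]
    - [[0, 0.025, 0.02], 0, 1]
    - [[0, 0.025, 0.02], 0, 1]
    - [[0, 0.025, 0.02], 0, 1]

```text
time_s: 25.12
position: [0.559, -0.0859, 0.1244]
ee_rot: [[0.119, 0.982, 0.146], [0.993, -0.117, -0.019], [-0.002, 0.147, -0.989]]
ft_force: [-1.0, 0.3, -0.1]
grip_width: 0.0855
gripper_force: 0.0
```

```bash
python3 - <<'E'
from h import *
tip((.012,0,.112),(.012,0,.110))
E
```

```text
t 25.12 TCP [ 0.559  -0.0859  0.1244] Rz [ 0.146 -0.019 -0.989] tip warmer [0.0108 0.0001] 0.1209 rear z 0.1042 F [-1.   0.3 -0.1]
(0.012, 0, 0.112) TCP [ 0.5602 -0.0861  0.1155] shift [-0.0003 -0.0003  0.0225]
(0.012, 0, 0.11) TCP [ 0.5602 -0.0861  0.1135] shift [-0.0003 -0.001   0.0275]
```

Call:
jog_arm:
  increments:
    - [[0, 0.001, 0.008], 0, 1]
    - [[0, 0.001, 0.015], 0, 1]
    - [[0, 0.001, 0.015], 0, 1]

```text
time_s: 25.5
position: [0.5606, -0.0862, 0.119]
ee_rot: [[0.119, 0.982, 0.146], [0.993, -0.117, -0.02], [-0.002, 0.148, -0.989]]
ft_force: [-1.1, 0.4, 2.2]
grip_width: 0.0856
gripper_force: 1.1
```

Call:
jog_arm:
  increments:
    - [[0, -0.002, 0.013], 0, 1]
    - [[0, -0.004, 0.026], 0, 1]
    - [[0, -0.004, 0.026], 0, 1]
    - [[0, -0.004, 0.026], 0, 1]

```text
time_s: 26.0
position: [0.5607, -0.0862, 0.1088]
ee_rot: [[0.119, 0.982, 0.147], [0.993, -0.117, -0.02], [-0.002, 0.148, -0.989]]
ft_force: [-2.8, 0.3, 4.8]
grip_width: 0.0854
gripper_force: 2.9
```

```bash
cat >> h.py <<'E'
def scene():
    p=get_image("side"); X,uv=cloud(p); L=(X[:,:2]-O)@np.c_[XW,YW]; col=p["frame"][uv[:,1],uv[:,0]].astype(int)
    h=(X[:,2]>.03)&(X[:,2]<.085)&(L[:,0]>-.2)&(L[:,0]<.02)&(L[:,1]<-.05)&(L[:,1]>-.11)
    q=(X[:,2]>.06)&(X[:,2]<.078)&(abs(L[:,1])<.025)&(L[:,0]>-.21)&(L[:,0]<.0)
    r=(col[:,0]>2*col[:,1])&(abs(L[:,0]-.02)<.04)&(abs(L[:,1])<.05)&(X[:,2]>.1)&(X[:,2]<.14)
    print("panel x",np.percentile(L[h][:,0],[5,50,95]).round(3) if h.any() else "", "handle",np.percentile(L[q][:,0],[1,50]).round(3) if q.any() else "","release z",np.percentile(X[r][:,2],[50,90]).round(4) if r.any() else "",r.sum())
    return p,X,L
E
python3 -c "
from h import *
tip((.012,0,.1)); scene()"
```

```text
t 26.0 TCP [ 0.5607 -0.0862  0.1088] Rz [ 0.147 -0.02  -0.989] tip warmer [ 0.0125 -0.0001] 0.1054 rear z 0.0885 F [-2.8  0.3  4.8]
(0.012, 0, 0.1) TCP [ 0.5602 -0.0861  0.1034] shift [ 0.0002 -0.0033  0.0131]
panel x [-0.092 -0.034  0.014] handle [-0.143 -0.106] release z [0.1139 0.1167] 79
```

Call:
jog_arm:
  increments:
    - [[0, -0.01, -0.03], 0, 1]
    - [[0, -0.04, -0.06], 0, 1]
    - [[0, -0.08, -0.08], 0, 1]
    - [[0, -0.15, -0.12], 0, 1]
    - [[0, -0.2, -0.2], 0, 1]
    - [[0, -0.25, -0.3], 0, 1]
    - [[0, -0.25, -0.35], 0, 1]
    - [[0, -0.25, -0.35], 0, 1]

```text
time_s: 27.05
position: [0.4423, -0.0721, 0.234]
ee_rot: [[0.119, 0.981, 0.15], [0.993, -0.117, -0.021], [-0.003, 0.152, -0.988]]
ft_force: [0.7, -0.6, -0.4]
grip_width: 0.0854
gripper_force: 0.0
```

```bash
python3 - <<'E'
from h import *
tip()
p,X,L=scene()
for n in ("side","top"):
    p=get_image(n); X,_=cloud(p)
    for l in ("cup","honey","shaker","bell","muffin","drawer"):
        for r in cut_out(p,l)[:2]:
            if r["conf"]>.5:
                Y,_=cloud(p,r["mask"]); print(n,l,round(r["conf"],2),np.median(Y,0).round(3))
E
```

```text
t 27.05 TCP [ 0.4423 -0.0721  0.234 ] Rz [ 0.15  -0.021 -0.988] tip warmer [-1.067e-01 -1.000e-04] 0.2308 rear z 0.2135 F [ 0.7 -0.6 -0.4]
panel x [-0.013 -0.011 -0.008] handle [-0.064 -0.036] release z [0.1239 0.1267] 119
side cup 0.65 [0.423 0.172 0.039]
side honey 0.78 [0.604 0.34  0.078]
side honey 0.71 [ 0.622 -0.088  0.122]
side shaker 0.55 [0.589 0.494 0.052]
side drawer 0.8 [ 0.597 -0.073  0.064]
top cup 0.7 [0.428 0.183 0.021]
top honey 0.57 [0.612 0.311 0.099]
top shaker 0.63 [0.595 0.471 0.065]
top bell 0.61 [0.453 0.474 0.037]
top bell 0.58 [0.595 0.47  0.061]
top muffin 0.61 [ 0.469 -0.493  0.07 ]
top muffin 0.57 [ 0.597 -0.09   0.071]
top drawer 0.92 [ 0.598 -0.086  0.07 ]
```

Call:
jog_arm:
  increments:
    - [[0, -0.1, -0.1], 0, 1]
    - [[0, -0.1, -0.1], 0, 1]
    - [[0, -0.1, -0.1], 0, 1]
    - [[0, -0.1, -0.1], 0, 1]
    - [[0, -0.1, -0.1], 0, 1]
    - [[0, -0.1, -0.1], 0, 1]

```text
time_s: 28.55
position: [0.3966, -0.0662, 0.2651]
ee_rot: [[0.119, 0.982, 0.145], [0.993, -0.117, -0.019], [-0.001, 0.146, -0.989]]
ft_force: [0.0, 0.7, -0.5]
grip_width: 0.0856
gripper_force: 0.0
```

```bash
python3 - <<'E'
from h import *
tip(); p,X,L=scene()
a=cv2.imread("pics/side0.png")[205:275,285:350].astype(int); b=p["frame"][205:275,285:350,::-1].astype(int)
d=abs(a-b).sum(2); print("diff>60",(d>60).sum(),"mean",d.mean().round(1))
ga=cv2.cvtColor(a.astype(np.uint8),6).astype(np.float32); gb=cv2.cvtColor(b.astype(np.uint8),6).astype(np.float32)
print("shift px",cv2.phaseCorrelate(ga,gb,cv2.createHanningWindow(ga.shape[::-1],cv2.CV_32F)), observe()["ft_force"].round(1))
E
```

```text
t 28.55 TCP [ 0.3966 -0.0662  0.2651] Rz [ 0.145 -0.019 -0.989] tip warmer [-0.1528  0.0004] 0.2616 rear z 0.2449 F [ 0.   0.7 -0.5]
panel x [-0.013 -0.011 -0.008] handle [-0.064 -0.036] release z [0.1237 0.1267] 114
diff>60 20 mean 4.4
shift px ((-0.01963893390185234, -0.10500919580115209), 0.9850047863559959) [-0.1  0.2 -0.6]
```

The drawer image matches the start (shift about 0.1 px, under 1 mm), the release is up and the robot touches nothing. Handing in.

```bash
python3 -c "
from station import *
print(close_job())"
```

```text
the job is handed in; nothing more can be done
None
```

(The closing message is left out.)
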